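Shim up a sagging laser head and hold the wedge

TASK

The laser head's plate has sagged onto its two rest posts. Take the tapered shim (not the flat one), slide it thin end first, flat along the bench, between the posts and under the round bar at the front of the plate, and push it in until the head just lifts off the posts and the bar stands about 3 mm higher than before. Finish while still gripping the shim there, flat on the bench with the head's weight on it; do not touch the head or its mount with the gripper, never jack the head up by as much as a centimetre, and leave everything else where it is.

Things in the scene. Friction and masses are not known exactly. Their poses are not given: they have to be found in the camera images.
- wedge: tapered shim, bare aluminium, 0.22 kg: 140 mm long (x), 40 wide (y), flat underside; top slopes evenly from 24 mm high at x = -70 mm to 3 mm at the thin end, x = +70. Origin: centre of underside, x towards the thin end, z up. Upright tab on the thick end, centred at x = -52: 32 mm along x, 14 thick along y, top 62 mm above the underside. Starts flat on the bench beside the flat shim
- wedge_tip (a point): middle of the thin end's lower edge: x = +70 mm, z = 0 of the tapered shim
- wedge_tab (a point): on the tapered shim's tab, 45 mm above the underside: pinch it here across its 14 mm thickness (fingers closing along the shim's y)
- mount: fixed mount of the head. Origin on the bench straight below the middle of the head's front bar; x: the level way the shim is pushed in (from bar to rear hinge), y along the bar, z up. Two rest posts, 10 mm thick (feet 18 mm), 24 high, at x = 20, y = +-38 mm: the shim goes between them. Hinge axis at x = 220, 24 mm up, block from x = 210. Free bench at x < 0
- head: blue laser head (165 x 84 mm, top 120 mm above the bench, front face at x = 55 mm of the mount, with a black aperture 12 mm farther out) on an 8 mm aluminium plate, 90 wide, underside 24 mm above the bench, reaching to x = -12 mm of the mount. Level on the posts at rest; turns upwards about the rear hinge, no spring; weighs some 3 to 5 N on the bar. Origin on the hinge axis
- bar_under (a point): lowest line, at mid length, of the round steel bar (12 mm in diameter, 90 mm long, along the mount's y) under the front edge of the head's plate: 12 mm above the bench at rest, higher as the head lifts
- flat_shim: flat shim with the same tab as the wedge but no taper: a bar 140 x 40 mm, 10 mm thick all along, tab top 62 mm above the bench; origin at the centre of its underside. Not for this job; it may lie in either of the two shim places
- driver: screwdriver, 180 mm long, black handle, lying on the bench; bystander
- post: optical post, 13 mm in diameter and 93 mm high, on a 48 mm round foot; bystander
- lens_cap: black disc, 52 mm across, 12 mm high; bystander
- lens_tube: short black tube, 32 mm across, 25 mm high, standing; bystander
- screw_jar: small clear jar with black lid, 40 mm across, 45 mm high; bystander
- detector: black detector cube, about 40 x 45 x 50 mm; bystander
Not all that is in view belongs to the job. Leave any orange look-alike of the flat_shim alone.

How it is judged:
By the outcome, as a careful person would: the job done as asked, in the order asked, and still so for the second after the job is handed in, while the arm keeps its last pose, push and grip.
It also fails if it takes over 48 s, if anything falls off the work surface, if the arm or the gripper's body presses on something with over 40 N, if the wrist force passes 120 N, or if a joint passes its speed limit or range.

ROBOT

A 7-joint arm with a two-finger parallel gripper is mounted at the origin on the work surface. World frame = base frame: x ahead of the robot, y to its left, z up, the work surface at z = 0. Lengths are in m, angles in rad, forces in N, time in s.
With the tool pointing down it reaches from about 0.425 to 0.95 m from the base axis. Payload 4.7 kg.
Tool frame: the origin (TCP) lies on the centre line of the jaws, within the pads' length; the fingertips stand robot.nose_length ahead of it and the grasp point (between the pads) lies 8 mm behind it (robot.nose_length is the distance from the TCP to the fingertips, in m); z points along the fingers, y is the line along which they close (so a half turn about z gives the same grasp; the last joint's range is limited). The gripper opens to 85 mm and grips with 20 to 120 N. Pads are 22 mm wide; open, the fingers measure 114 mm over their backs; the gripper's body (76 mm by 85 mm) begins 54 mm behind the grasp point. The pads swing forward as they close: fully open they stand 13 mm farther back than shut.
Start: joints at [-1.263, 0.469, -0.049, 1.532, 0.024, 1.141, -0.082], TCP at [0.223, 0.637, 0.242] pointing down, gripper open.
Joint ranges: [-2.59, 2.59], [-0.33, 1.99], [-1.39, 1.29], [0.1, 2.45], [-1.04, 4.18], [0.21, 1.99], [-2.66, 2.66]. Speed limits (rad/s): [2.57, 2.57, 3.14, 3.14, 3.14, 3.14, 3.14].

INTERFACE

Orientations are given as [roll, pitch, yaw] about the fixed x, y, z axes, in that order (R = Rz(yaw) Ry(pitch) Rx(roll)).
In Python, from plant import robot gives the robot as it stands. Calls block until the motion is done:
- robot.goto(position, orientation): joint-space move of the TCP to a pose.
- robot.move_straight(position, vel=0.15, attitude=None, contact_N=None): straight line of the TCP; attitude=None keeps the orientation; vel is the mean speed in m/s. With contact_N (N) it stops when the force on the tool has changed by that much, and returns True; else False.
- robot.move_joints(angles): joint-space move.
- robot.grip(opening, strength=None): opening from 0.0 (shut) to 1.0 (fully open); strength is the grip in N (None keeps the last); returns when the fingers have stopped.
- robot.sleep(seconds).
- robot.inverse_kinematics(position, orientation): joint angles nearest the present ones, or None.
- robot.sense(): the state.
- robot.grab_frame(name): name is "scene" or "top"; returns a dict with "image" (384x512x3 uint8, red, green, blue), "range_z" (384x512 float32, m along the optical axis (not along the pixel's ray), 0 where there is no reading), "fx", "fy", "cx", "cy" (pixels), "dist_coeffs" ([k1, k2, p1, p2, k3] as OpenCV has them; the pictures are not rectified), "R" (3x3) and "t" (3): a world point X has camera coordinates R X + t. Camera axes: x right, y down, z forward; pixel columns grow to the right and rows downward; lengths in m; the calibration is good to about 2 mm. A picture is of the moment at which its call begins.
A pose or a line that the arm cannot do raises robot.IKError and nothing moves.
- robot.close_job(): hands the job in; it is judged then, once.
The state is a dict: "t": time; "joint_pos": joint angles; "joint_velocities": joint speeds; "effort": joint torques, N m; "tcp_pos": TCP position; "tcp_rot": TCP orientation; "wrist_force": force on the tool from outside, world axes, zero at the start; "torque": the same for the moment, N m; "opening": opening from 0.0 (shut) to 1.0 (fully open); "gripper_force": force on a finger pad.
Only numpy, scipy, OpenCV 4.12 (cv2) and the standard library are available. Lean on these libraries where they do the work, as an engineer would, in place of code of your own. Each camera call takes 0.05 s, during which the arm holds its last target. There are 200 camera calls.

## Working session

There is one attempt and no reset: what is moved stays moved. The work goes in short steps, each a Python script; the robot and the scene stay as the last script left them, time stands still between calls to the robot, and variables do not carry over. Pictures are saved under pics/ and viewed, at most 10 in all, crops included, and the job is handed in when it is done.

```bash
mkdir -p pics; cat > h.py <<'E'
import numpy as np, cv2
from plant import robot
def grab(n,save=None):
    f=robot.grab_frame(n)
    if save:
        cv2.imwrite(f'pics/{save}.png',cv2.cvtColor(f['image'],cv2.COLOR_RGB2BGR)); np.savez(f'pics/{save}.npz',**{k:np.array(v) for k,v in f.items()})
    return f
def load(s): return dict(np.load(f'pics/{s}.npz'))
def K(f): return np.array([[f['fx'],0,f['cx']],[0,f['fy'],f['cy']],[0,0,1.]])
def cloud(f):
    h,w=f['range_z'].shape
    uv=np.stack(np.meshgrid(np.arange(w),np.arange(h)),-1).reshape(-1,1,2).astype(float)
    n=cv2.undistortPoints(uv,K(f),np.array(f['dist_coeffs'])).reshape(h,w,2)
    z=f['range_z'].astype(float)
    P=np.dstack([n*z[...,None],z]); X=(P-f['t'])@f['R']; X[z==0]=np.nan
    return X
def onplane(f,uv,z0):
    n=cv2.undistortPoints(np.array(uv,float).reshape(-1,1,2),K(f),np.array(f['dist_coeffs'])).reshape(-1,2)
    d=np.c_[n,np.ones(len(n))]@f['R']; c=-f['R'].T@f['t']
    return c+d*((z0-c[2])/d[:,2])[:,None]
def proj(f,X): return cv2.projectPoints(np.array(X,float).reshape(-1,3),cv2.Rodrigues(f['R'])[0],f['t'],K(f),np.array(f['dist_coeffs']))[0].reshape(-1,2)
E
python3 - <<'E'
from h import *
a=grab('scene','s0');b=grab('top','t0')
for f in(a,b): print(f['fx'],-f['R'].T@f['t'])
print(robot.nose_length, robot.sense())
E
```

```text
375.75345220926465 [ 1.08491832 -0.76177575  0.95027502]
351.79428088388073 [ 0.31388354 -0.0616701   0.97633696]
0.011 {'t': 0.1, 'joint_pos': array([-1.26291003,  0.4693444 , -0.04858361,  1.53356813,  0.02405353,
        1.14102238, -0.08228207]), 'joint_velocities': array([ 1.04257812e-04, -3.41509527e-03,  6.65986925e-04, -1.04820684e-03,
       -3.72337979e-04,  9.84199585e-04,  3.22168455e-05]), 'effort': array([ 1.00883484e-03, -5.11514819e+01, -4.71648085e-02, -2.38393164e+01,
        1.07401315e-02,  4.35067312e-03, -1.14115480e-05]), 'tcp_pos': array([0.22287036, 0.63660452, 0.24138004]), 'tcp_rot': array([-3.13983374e+00,  2.51795512e-05,  2.80482367e+00]), 'wrist_force': array([ 0.52073506, -0.0017231 , -0.02792948]), 'torque': array([-0.03891176,  0.03274227, -0.04033124]), 'gripper_force': 0.0, 'opening': 0.9999457968708511}
```

View pics/s0.png

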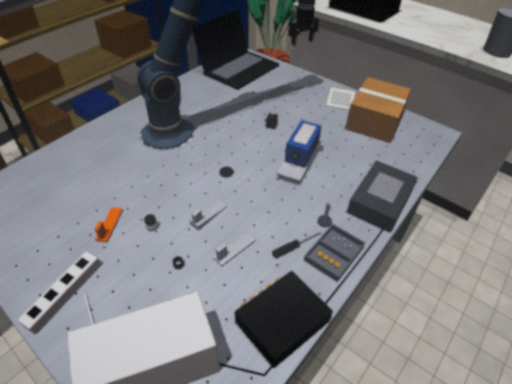

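View pics/t0.png

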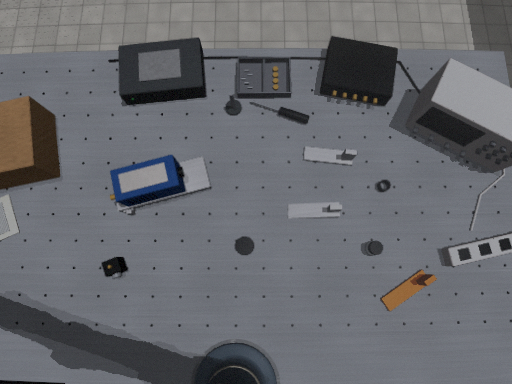

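Candidates: bare shim at top (330,156), bare shim at (315,210), and an orange look-alike at (408,290), which I exclude. The head is at (150,180) with its front edge near (208,173). Next I check the heights of the two shims and look at a close crop.

```bash
python3 - <<'E'
from h import *
f=load('t0');im=cv2.imread('pics/t0.png')
c=im[140:225,280:365]; d=im[150:220,105:215]
cv2.imwrite('pics/c1.png',cv2.resize(c,None,fx=7,fy=7,interpolation=cv2.INTER_CUBIC))
cv2.imwrite('pics/c2.png',cv2.resize(d,None,fx=7,fy=7,interpolation=cv2.INTER_CUBIC))
X=cloud(f)
np.set_printoptions(precision=3,suppress=True,linewidth=200)
for v in(155,210): print(v,(X[v-2:v+3,284:364:2,2].mean(0)*1000).round(0))
print(X[230,330],X[260,200],onplane(f,[(330,156),(315,210)],0))
g=load('s0');Y=cloud(g)
for n,(A) in {'t':X,'s':Y}.items():
  for r in((.40,.53),(.53,.68)):
    m=(A[...,0]>r[0])&(A[...,0]<r[1])&(A[...,1]>-.17)&(A[...,1]<.16)&(A[...,2]<.018)
    print(n,r,np.nanmedian(A[m][:,2]))
E
```

```text
155 [ 1.  0.  1. -1.  0. -0.  2. -0. -2.  1. 11.  9. 10. 10. 11. 10. 11. 10. 10. 10. 10. 10. 10.  8. 10.  8.  8. 10. 10. 27. 45. 49. 51. 52. 53. 54. 38.  0.  2.  0.]
210 [-0.  1.  6.  5.  6.  7.  6.  8.  7.  9. 10. 12. 10. 13. 14. 14. 14. 16. 17. 17. 20. 20. 35. 44. 45. 43. 41. 42. 24.  0.  0. -0.  2.  1.  0. -1.  2.  1.  1.  1.]
[ 0.402 -0.262  0.001] [0.321 0.097 0.001] [[ 0.616 -0.272  0.   ]
 [ 0.458 -0.222  0.   ]]
t (0.4, 0.53) 0.0003550718526137136
t (0.53, 0.68) 0.00019830397829148486
s (0.4, 0.53) 3.8811991852679766e-05
s (0.53, 0.68) -5.8213172823672934e-05
```

View pics/c1.png

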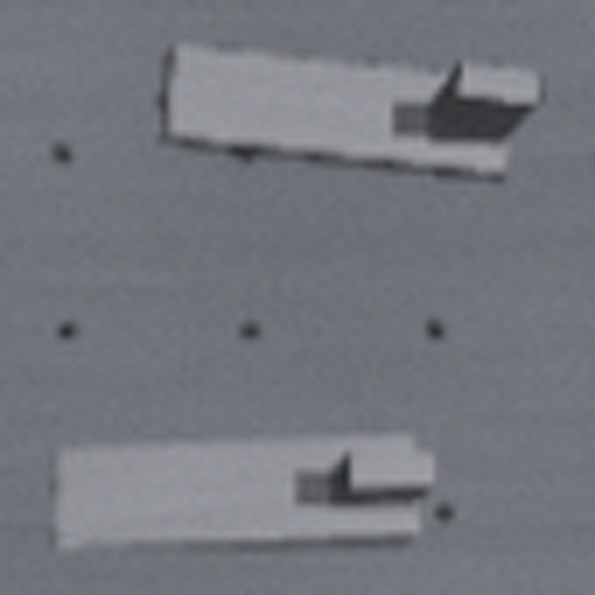

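View pics/c2.png

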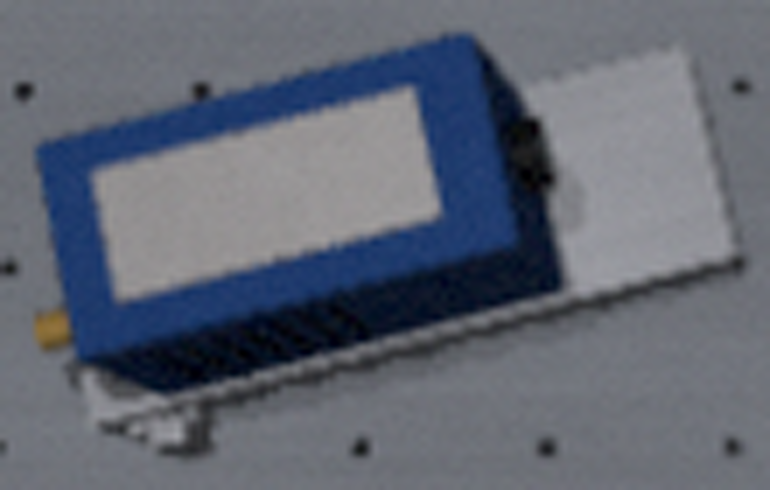

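The tapered shim is the one at (315,210): its height rises from about 5 to 20 mm towards the tab, while the other is a constant 10 mm. I'll fit both poses from the crop corners and cross-check them in the scene view.

```bash
cat > fit.py <<'E'
from h import *
from scipy.optimize import least_squares
np.set_printoptions(precision=4,suppress=True,linewidth=160)
def T(p,X):
    c,s=np.cos(p[2]),np.sin(p[2]); X=np.array(X,float)/1000
    return X@np.array([[c,s,0],[-s,c,0],[0,0,1]])+[p[0],p[1],0]
def fit(f,X,uv,p0):
    r=least_squares(lambda p:(proj(f,T(p,X))-uv).ravel(),p0,loss='soft_l1'); return r.x,r.fun.reshape(-1,2)
W=[(70,-20,3),(70,20,3),(-70,20,24),(-70,-20,24),(-68,7,62),(-68,-7,62),(-36,-7,62),(-36,7,62),(70,20,0),(-70,20,0)]
M=[(-12,-45,32),(-12,45,32),(55,-42,120),(220,-42,120),(220,42,120),(55,42,120)]
E
python3 - <<'E'
from fit import *
f=load('t0')
px=lambda c,o:(np.array(c)+.5)/7-.5+np.array(o)
w,r=fit(f,W[:8],px([(57,452),(58,546),(418,536),(416,435),(432,490),(434,451),(350,452),(350,490)],(280,140)),[.46,-.22,1.57]);print(w,r)
m,r=fit(f,M,px([(685,48),(740,257),(462,35),(38,148),(80,358),(518,245)],(105,150)),[.53,.07,1.4]);print(m,r)
np.save('w0.npy',w);np.save('m0.npy',m)
g=load('s0');im=cv2.imread('pics/s0.png')
im=cv2.resize(im[110:275,170:335],None,fx=3.6,fy=3.6,interpolation=cv2.INTER_CUBIC)
def dr(P,col):
    q=((proj(g,P)-[170,110]+.5)*3.6).astype(int)
    cv2.polylines(im,[q.reshape(-1,1,2)],True,col,1)
dr(T(w,W[:4]),(0,0,255));dr(T(w,W[4:8]),(0,255,0));dr(T(m,[(-12,-45,32),(-12,45,32),(55,45,32),(55,-45,32)]),(0,0,255));dr(T(m,M[2:]),(0,255,0))
cv2.imwrite('pics/s0fit.png',im)
E
```

```text
[ 0.4566 -0.215   1.5787] [[-0.3753 -0.485 ]
 [-0.109   0.2634]
 [ 0.2768  0.0212]
 [-0.2535  0.0185]
 [ 0.5243 -0.1786]
 [-0.0663  0.1449]
 [-0.1286  0.1639]
 [ 0.1426 -0.0119]]
[0.5606 0.0922 1.8328] [[ 0.074  -0.266 ]
 [-0.1624  0.1615]
 [ 1.41   -0.8454]
 [-0.8692 -0.2921]
 [-0.8127  1.1354]
 [ 0.6355  0.1772]]
```

View pics/s0fit.png

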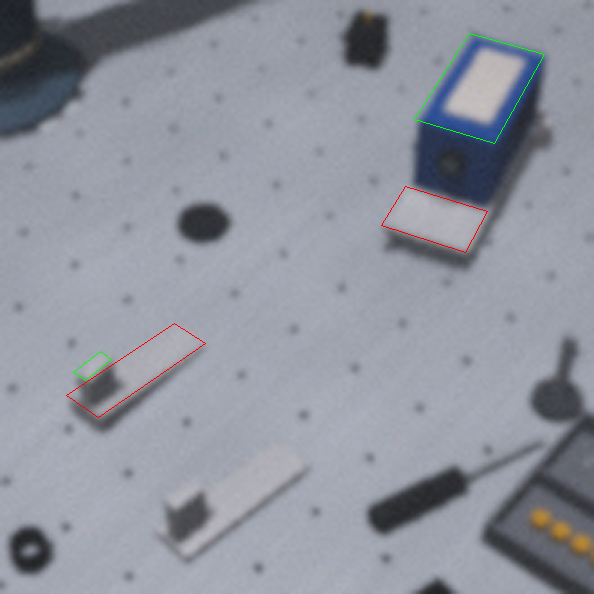

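The crop shows the fitted outlines matching the tapered shim and head to within about 1 px. I read the yaw from separate edges, then check IK along the route.

```bash
python3 - <<'E'
from fit import *
f=load('t0');w=np.load('w0.npy');m=np.load('m0.npy')
px=lambda c,o:(np.array(c)+.5)/7-.5+np.array(o)
e=onplane(f,px([(685,48),(740,257)],(105,150)),.032);d=e[0]-e[1];print('front edge yaw',np.arctan2(d[1],d[0])+np.pi/2,np.linalg.norm(d))
e=onplane(f,px([(38,148),(462,35),(80,358),(518,245)],(105,150)),.12)
for i in(0,2):
  d=e[i]-e[i+1];print('head side yaw',np.arctan2(d[1],d[0]),np.linalg.norm(d))
# depth: blue head top centre, plate top direction
X=cloud(f);
k=(X[...,2]>.115)&(X[...,2]<.125)&(abs(X[...,0]-m[0])<.12)&(X[...,1]>m[1])&(X[...,1]<.36)
P=X[k][:,:2].astype(np.float32);print('head rect',cv2.minAreaRect(P),'model centre',T(m,[(137.5,0,120)]))
for b in(w[2],w[2]-np.pi):
  off=b-w[2]
  for p,q,y in((w,0,.15),(w,0,.038),(m,-110,.04),(m,10,.037)):
    c=T(p,[(q-52,0,0)])[0];c[2]=y
    print(round(off,1),c,robot.inverse_kinematics(c,[np.pi,0,p[2]+off]))
E
```

```text
front edge yaw 1.8431652762612232 0.0889812177704718
head side yaw 1.8336177514801877 0.1589923823933619
head side yaw 1.823976904882463 0.16102630452830594
head rect ((0.5262178182601929, 0.22514045238494873), (0.08315019309520721, 0.16660527884960175), 14.735777854919434) model centre [[0.525 0.225 0.12 ]]
0.0 [ 0.457 -0.267  0.15 ] [-0.1215  0.4072  0.7302  2.0062 -0.357   0.8569  0.8141]
0.0 [ 0.457 -0.267  0.038] [-0.0648  0.6044  0.6824  2.0767 -0.6163  0.6688  1.0397]
0.0 [ 0.6026 -0.0643  0.04  ] [-0.2659  0.6277  0.4163  1.8839 -0.3743  0.707   0.6301]
0.0 [0.5715 0.0516 0.037 ] [-0.4383  0.5855  0.3665  1.9607 -0.3318  0.6535  0.4004]
-3.1 [ 0.457 -0.267  0.15 ] [-0.3629  0.5635  1.1174  2.0163 -0.6274  0.9576 -2.0534]
-3.1 [ 0.457 -0.267  0.038] [-0.3155  0.8253  1.1042  2.0882 -0.995   0.8985 -1.7524]
-3.1 [ 0.6026 -0.0643  0.04  ] [-0.6752  0.9159  1.1029  1.9058 -0.9969  1.0027 -1.9824]
-3.1 [0.5715 0.0516 0.037 ] [-0.8982  0.8834  1.1033  1.9845 -1.0022  0.9594 -2.1472]
```

```bash
python3 - <<'E'
from fit import *
w=np.load('w0.npy')
c=T(w,[(-52,0,0)])[0]; o=[np.pi,0,w[2]]
robot.grip(1.0,60)
robot.goto([c[0],c[1],.15],o)
robot.move_straight([c[0],c[1],.0375],vel=.1)
s=robot.sense();print(s['tcp_pos'],s['wrist_force'],s['t'])
robot.grip(0.0,80)
s=robot.sense();print(s['opening'],s['gripper_force'],s['tcp_pos'],s['wrist_force'],s['t'])
f=grab('scene','s1');im=cv2.imread('pics/s1.png')[170:270,160:290]
cv2.imwrite('pics/s1c.png',cv2.resize(im,None,fx=5,fy=5,interpolation=cv2.INTER_CUBIC))
E
```

```text
[ 0.4575 -0.2673  0.0381] [-0.1356 -0.3094 -0.2099] 4.8667
0.1512869944540413 77.96072959899902 [ 0.4573 -0.267   0.0377] [-0.1493  0.2413  2.1921] 5.525
```

View pics/s1c.png

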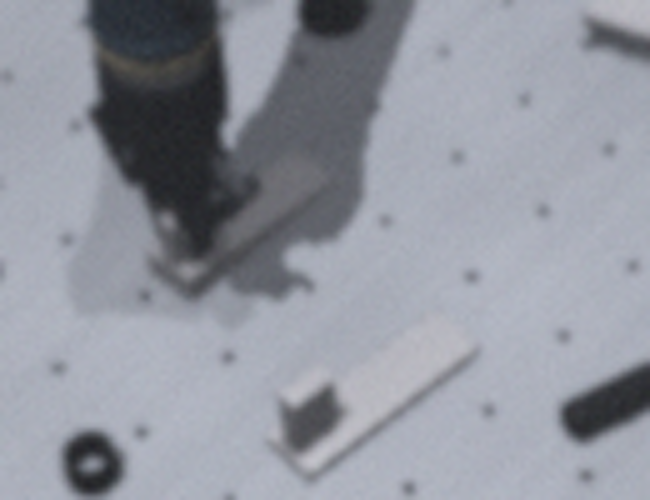

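Gripped. The shim at crop (240,220) sits flat in the jaws, and the flat shim at (375,400) is untouched. Next I carry it low to in front of the bar and set it down.

```bash
python3 - <<'E'
from fit import *
w=np.load('w0.npy');m=np.load('m0.npy')
p=robot.sense()['tcp_pos'];z0=p[2]
robot.move_straight([p[0],p[1],z0+.015],vel=.06)
s=robot.sense();print(s['wrist_force'],s['torque'])
c=T(m,[(-105-52,0,0)])[0]
robot.move_straight([c[0],c[1],z0+.015],vel=.09,attitude=[np.pi,0,m[2]])
r=robot.move_straight([c[0],c[1],z0+.0002],vel=.03,contact_N=6)
s=robot.sense();print(r,s['tcp_pos'],s['tcp_rot'],s['wrist_force'],s['torque'],s['opening'],s['t'])
np.save('z0.npy',z0)
grab('scene','s2');grab('top','t2')
a=cv2.imread('pics/s2.png')[120:220,220:350];b=cv2.imread('pics/t2.png')[130:230,150:280]
cv2.imwrite('pics/st2.png',np.vstack([cv2.resize(x,None,fx=3,fy=3,interpolation=cv2.INTER_CUBIC) for x in(a,b)]))
E
```

```text
[-0.0889  0.606  -2.3491] [-0.0408 -0.0281  0.0621]
True [ 0.601  -0.0594  0.0377] [-3.1407 -0.0003  1.8329] [-0.1141 -0.5681  4.4986] [ 0.0378 -0.029  -0.0488] 0.14925164578559516 9.4333
```

View pics/st2.png

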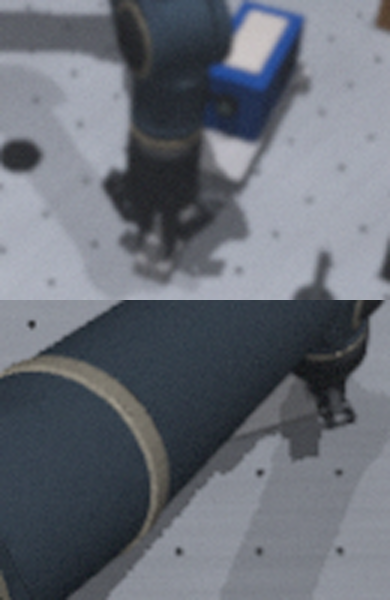

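The shim sits flat in front of the bar (scene tile: gripper at (150,255), plate front at (235,170)). I slide it in, logging the push force and measuring head lift from the scene depth.

```bash
cat > lift.py <<'E'
from fit import *
m=np.load('m0.npy')
def tilt(n=3):
    # raw height rise at the bar, from the head's top face (scene depth)
    out=[]
    for _ in range(n):
        X=cloud(grab('scene')).reshape(-1,3); X=X[np.isfinite(X[:,0])]
        c,s=np.cos(m[2]),np.sin(m[2]); d=X[:,:2]-m[:2]; q=np.c_[d@[c,s],d@[-s,c],X[:,2]]*1000
        k=(q[:,0]>62)&(q[:,0]<212)&(abs(q[:,1])<36)&(q[:,2]>112)&(q[:,2]<132)
        a=220-q[k,0]; out.append((a@(q[k,2]-120))/(a@a)*220)
    return np.mean(out),k.sum()
def to(x,vel,z=.0373,contact=None):
    c=T(m,[(x-52,0,0)])[0]
    r=robot.move_straight([c[0],c[1],z],vel=vel,attitude=[np.pi,0,m[2]],contact_N=contact)
    s=robot.sense(); F=s['wrist_force']; u=np.array([np.cos(m[2]),np.sin(m[2])]);d=s['tcp_pos'][:2]-m[:2]
    print(x,r,'x',((d@u)*1000+52).round(2),'z',(s['tcp_pos'][2]*1000).round(2),'push',(-F[:2]@u).round(2),'lat',(F[:2]@[-u[1],u[0]]).round(2),'Fz',F[2].round(2),'M',s['torque'],'t',s['t'])
E
python3 - <<'E'
from lift import *
h0=tilt();print(h0);np.save('h0.npy',h0[0])
to(-60,.03,contact=15); to(-30,.03,contact=15)
for x in(-18,-14,-11,-8,-5): to(x,.02,contact=15)
print(tilt()[0]-h0[0])
E
```

```text
(np.float64(-3.015663568923813), np.int64(405))
-60 False x -61.06 z 37.67 push 2.56 lat -0.09 Fz 5.75 M [-0.5239  0.0104  0.0549] t 11.3083
-30 False x -30.7 z 37.69 push 3.32 lat 0.04 Fz 6.01 M [-0.5183 -0.0479  0.0554] t 12.4583
-18 False x -18.68 z 37.69 push 2.47 lat 0.32 Fz 6.93 M [-0.465  -0.0057  0.0931] t 13.2083
-14 False x -14.54 z 37.66 push 2.72 lat 0.1 Fz 7.24 M [-0.5514 -0.0676  0.0794] t 13.5583
-11 False x -11.57 z 37.67 push 2.6 lat -0.05 Fz 6.15 M [-0.4816 -0.008   0.0117] t 13.8583
-8 False x -9.22 z 37.67 push 4.38 lat -0.6 Fz 6.31 M [-0.6793 -0.0862  0.0711] t 14.1583
-5 False x -7.19 z 37.68 push 6.18 lat 0.21 Fz 5.11 M [-0.9953 -0.1537  0.0371] t 14.4583
0.61007914181946
```

Contact came at about x = -10, as geometry predicts, so +9.5 should give 3 mm.

```bash
python3 - <<'E'
from lift import *
h0=np.load('h0.npy')
for x in(-1,3,7): to(x,.02,contact=25)
print(tilt()[0]-h0)
to(10,.02,contact=25); print(tilt()[0]-h0)
to(11.5,.02,contact=25); robot.sleep(.3); to(11.5,.02); print(tilt(6)[0]-h0)
grab('scene','s3')
cv2.imwrite('pics/s3c.png',cv2.resize(cv2.imread('pics/s3.png')[110:210,240:350],None,fx=5.5,fy=5.5,interpolation=cv2.INTER_CUBIC))
E
```

```text
-1 False x -3.38 z 37.69 push 5.96 lat -0.29 Fz 5.29 M [-0.9718 -0.1508  0.027 ] t 14.9583
3 False x 0.62 z 37.68 push 5.95 lat 0.53 Fz 4.64 M [-1.0327 -0.1894  0.0163] t 15.3083
7 False x 4.59 z 37.67 push 7.36 lat 0.76 Fz 4.32 M [-1.0313 -0.161   0.0092] t 15.6583
2.522071897463668
10 False x 7.6 z 37.65 push 6.43 lat 0.58 Fz 6.53 M [-1.0468 -0.1599  0.0378] t 16.1083
2.919949744540854
11.5 False x 8.91 z 37.67 push 7.4 lat -0.38 Fz 6.05 M [-1.0751 -0.1928  0.0381] t 16.5083
11.5 False x 8.84 z 37.69 push 6.57 lat -0.46 Fz 4.69 M [-1.1086 -0.1636 -0.0107] t 17.0583
2.569616235972976
```

View pics/s3c.png

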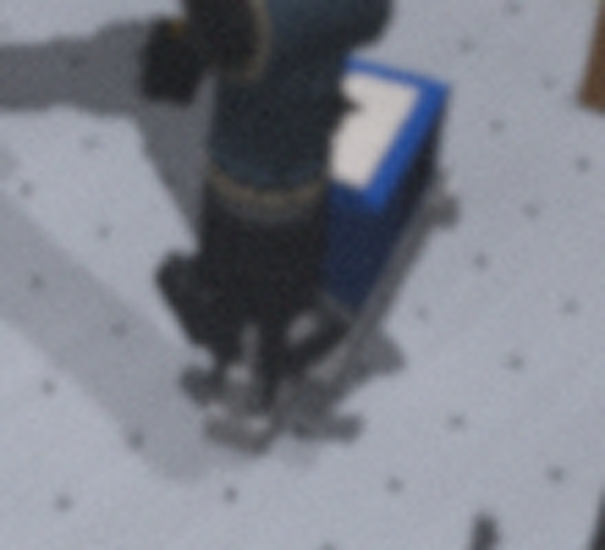

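The scene crop shows the shim under the bar at (270,430), the gripper clear of the head at (390,200), and the plate raised. Travel since contact (about 19.5 mm × 0.15 ≈ 2.9 mm) and depth (2.6–2.9 mm) both agree with a lift of about 3 mm. Handing in.

```bash
python3 -c "
from plant import robot
print(robot.close_job())"
```

```text
the job is handed in; nothing more can be done
None
```

The tapered shim is under the front bar, flat on the bench and still gripped. The bar is raised by about 2.6–2.9 mm by depth camera and push travel, and I handed the job in at about 17 s on the robot's clock.

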